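# Line the bench supplies up by height

## Robot

A 7-joint arm with a two-finger parallel gripper is mounted at the origin on a cart in front of the work surface, level with it; the furniture and walls round the work are solid. World frame = base frame: x ahead of the robot, y to its left, z up, the work surface at z = 0. Lengths are in m, angles in rad, forces in N, time in s.
With the tool pointing down it reaches from about 0.4 to 0.85 m from the base axis. Payload 4.4 kg.
Tool frame: the origin (TCP) lies where the fingers leave the gripper's body, on its centre line; the fingertips stand bot.tips_ahead ahead of it and the grasp point (between the pads) lies 78 mm ahead of it (bot.tips_ahead is the distance from the TCP to the fingertips, in m); z points along the fingers, y is the line along which they close (so a half turn about z gives the same grasp; the last joint's range is limited). The gripper opens to 94 mm and grips with 3 to 60 N. Pads are 16 mm wide; open, the fingers measure 119 mm over their backs; the gripper's body (75 mm by 177 mm) begins 78 mm behind the grasp point.
Start: joints at [1.077, 0.628, 0.038, 1.517, -0.027, 0.996, -0.02], TCP at [0.27, -0.591, 0.303] pointing down, gripper open.
Joint ranges: [-3.06, 3.06], [-0.37, 2.12], [-1.25, 1.32], [0.18, 2.47], [-1.1, 4.24], [0.23, 1.98], [-2.94, 2.94]. Speed limits (rad/s): [2.57, 2.57, 3.14, 3.14, 3.14, 3.14, 3.14].

## Interface

Orientations are given as a unit quaternion [w, x, y, z].
In Python, from station import bot, viewer, order gives the robot as it stands.
- The arm moves only by the tool drive_tool, never from a script. Its argument "commands" is a list of rows, each an object with "dp": the shift along the tool's x, y, z in units of 0.2 m (1.0 is 0.2 m), a list of three; "dr": the turn, a rotation vector about the tool's x, y, z in units of 60 degrees (1.0 is 60 degrees), a list of three. In form: [{"dp": [x, y, z], "dr": [rx, ry, rz]}, ...]. A call has 1 to 10 rows; each row is the pose to reach, as a shift and turn from the pose commanded when the call began, along the tool's axes at that moment; what a row does not reach only later rows make up. A row lasts 1/10 s, in which the tool goes at most 50 mm and 8.59 degrees, less where a joint would pass 70% of its speed; a pose out of reach is approached as far as the arm can. A call with a number of a shift or a turn outside -1 to 1 is refused whole. A call with a gripper value outside its range is refused whole. "hand" is the closure, from -1 (fully open) to 1 (shut), set as the call begins (left out, the last holds). The fingers move at their own pace and stop on an object; "force" is the grip in N (left out, the last holds). Time passes only in rows, so rows that repeat a pose let the fingers close. It gives the time, the measured TCP pose, the force, the opening and the grip force at its end, in the units of the state.
- bot.sense(): the state, without advancing time (a new reading comes with each control period).
- viewer.get_image(name): name is "scene" or "top"; returns the picture (384x512x3 uint8, red, green, blue); there is no depth.
- viewer.camera_model(name): a dict with "camera_matrix" (3x3 intrinsics, pixels), "R" (3x3) and "t" (3): a world point X has camera coordinates R X + t. Camera axes: x right, y down, z forward; pixel columns grow to the right and rows downward; lengths in m; the calibration is good to about 2 mm. A picture is of the moment at which its call begins. camera_model takes no time and is no camera call.
- order.finish_job(): hands the job in; it is judged then, once.
Trained networks look in the newest picture that a camera, given by its name, has taken for a name from the list of things; names that differ only in an ending like _2 or _b are one class to them, and where a whole thing is asked for, a point or a joint stands for the part that bears it (a point fixed in the world has none). Each returns a list of dicts, best first, with "conf" (0 to 1); they miss things now and then, are a little off and sometimes report something else, mostly with a low value. They report only what shows in the picture. A call takes as long as a camera call. They do not tell look-alikes from the thing itself.
- viewer.search_frame(camera, name): "point" ([x, y, z] in m, in world coordinates, good to about 4 mm: the middle of the surface that is visible of it).
- viewer.cut_out(camera, name): "mask" (384x512 bool, what is visible of it).
- viewer.pinpoint(camera, name): "point" ([x, y, z] in m, in world coordinates, good to about 4 mm: a listed point, or the origin of a listed thing).
The state is a dict: "time": time; "joint_pos": joint angles; "dq": joint speeds; "tau": joint torques, N m; "ee_pos": TCP position; "tool_rot": TCP orientation; "force": force on the tool from outside, world axes, zero at the start; "moment": the same for the moment, N m; "width": opening from 0.0 (shut) to 1.0 (fully open); "grasp_force": force on a finger pad.
Only numpy, scipy, OpenCV 4.12 (cv2) and the standard library are available. Lean on these libraries where they do the work, as an engineer would, in place of code of your own. Each camera call takes 0.05 s, during which the arm holds its last target. There are 200 camera calls.

## Task

Set out the bearing, the reel of solder, the blue bottle and the white bottle on the row of four round pads in order of height: the shortest on the pad next to the red bar, then each taller one on the next pad, the tallest next to the grey bar. Stand each upright in the middle of its pad, and do not tip either bottle over on the way.

Things in the scene. Friction and masses are not known exactly. Their poses are not given: they have to be found in the camera images.
- bearing: steel ball bearing lying flat, a ring with a dark seal, 52 mm across, 15 mm high (the shortest), 0.12 kg. Origin: centre of its underside; z up. Grip across its outside
- solder_reel: reel of solder standing on its flange: black flanges, pale wire between, 56 mm across, 32 mm high (second shortest), 0.3 kg. Origin: centre of its underside; z up. Grip across its flanges
- blue_bottle: small square blue bottle with a red screw cap, body 37 x 36 mm and about 42 mm high with the cap above, 62 mm high in all (second tallest), 0.07 kg. Origin: centre of its underside; x and y square to its sides, z up. Grip across the body's flat sides
- white_bottle: round white bottle with a white cap, 58 mm across its body, 120 mm high in all (the tallest), the body straight from about 5 to 80 mm above its foot, 0.18 kg. Origin: centre of its underside; z up. Grip across the body
- pad_1: the leftmost pad of the row seen from the robot: flat black rubber disc with a white ring, 72 mm across, 3 mm thick, fixed on a plywood pile. Origin: centre of its underside (things stand 3 mm above it); y runs along the straight row to the left, z up; pads 88 mm apart. The pile is 12 to 36 mm high, different at every start: lower things until they touch
- pad_2: the second from the left pad of the row seen from the robot: flat black rubber disc with a white ring, 72 mm across, 3 mm thick, fixed on a plywood pile. Origin: centre of its underside (things stand 3 mm above it); y runs along the straight row to the left, z up; pads 88 mm apart. The pile is 12 to 36 mm high, different at every start: lower things until they touch
- pad_3: the third from the left pad of the row seen from the robot: flat black rubber disc with a white ring, 72 mm across, 3 mm thick, fixed on a plywood pile. Origin: centre of its underside (things stand 3 mm above it); y runs along the straight row to the left, z up; pads 88 mm apart. The pile is 12 to 36 mm high, different at every start: lower things until they touch
- pad_4: the rightmost pad of the row seen from the robot: flat black rubber disc with a white ring, 72 mm across, 3 mm thick, fixed on a plywood pile. Origin: centre of its underside (things stand 3 mm above it); y runs along the straight row to the left, z up; pads 88 mm apart. The pile is 12 to 36 mm high, different at every start: lower things until they touch
- red_end: red bar, 90 mm across the row, 16 mm along the row, 22 mm high, fixed on the plywood at one end of the row, 75 mm beyond the centre of the end pad; it may be at the left or the right end. Origin: centre of its underside
- grey_end: grey bar, 90 mm across the row, 16 mm along the row, 22 mm high, fixed on the plywood at one end of the row, 75 mm beyond the centre of the end pad; it may be at the left or the right end. Origin: centre of its underside (always the end opposite the red bar)
Mind the look-alikes: they are no part of the job. What is shaped like the white_bottle but purple or yellow is not meant.

How it is judged:
At the end, for the whole second after the job is handed in: From the red bar on: bearing, solder reel, blue bottle, white bottle on the first to fourth pad, each centred within 13 mm, its foot 0 to 7 mm above the pad's underside, upright within 0.1 rad, released and at rest (((horizontal distance between red_end and pad_1 below 0.15 m and horizontal distance between bearing and pad_1 below 0.013 m and z of bearing in the frame of pad_1 between 0 and 0.007 m and horizontal distance between solder_reel and pad_2 below 0.013 m and z of solder_reel in the frame of pad_2 between 0 and 0.007 m and horizontal distance between blue_bottle and pad_3 below 0.013 m and z of blue_bottle in the frame of pad_3 between 0 and 0.007 m and horizontal distance between white_bottle and pad_4 below 0.013 m and z of white_bottle in the frame of pad_4 between 0 and 0.007 m) or (horizontal distance between red_end and pad_4 below 0.15 m and horizontal distance between bearing and pad_4 below 0.013 m and z of bearing in the frame of pad_4 between 0 and 0.007 m and horizontal distance between solder_reel and pad_3 below 0.013 m and z of solder_reel in the frame of pad_3 between 0 and 0.007 m and horizontal distance between blue_bottle and pad_2 below 0.013 m and z of blue_bottle in the frame of pad_2 between 0 and 0.007 m and horizontal distance between white_bottle and pad_1 below 0.013 m and z of white_bottle in the frame of pad_1 between 0 and 0.007 m)) and angle between each of bearing, solder_reel, blue_bottle, white_bottle's own z axis and vertical below 0.1 rad and linear speed of each of bearing, solder_reel, blue_bottle, white_bottle below 0.02 m/s); the robot touches nothing.
It fails at once if the blue bottle is tipped over (more than 0.8 rad) (angle between blue_bottle's own z axis and vertical above 0.8 rad).
It fails at once if the white bottle is tipped over (more than 0.8 rad) (angle between white_bottle's own z axis and vertical above 0.8 rad).
It also fails if it takes over 96 s, if anything falls off the work surface, if the arm or the gripper's body presses on something with over 40 N, if the wrist force passes 120 N, or if a joint passes its speed limit or range.

## Working session

There is one attempt and no reset: what is moved stays moved. The work goes in short steps, Python scripts to look and compute and a tool call to move; the robot and the scene stay as the last step left them, time stands still between calls to the robot, and variables do not carry over. Pictures are saved under pics/ and viewed, at most 14 in all, crops included, and the job is handed in when it is done.

Besides the shell and the picture viewer there is one more tool, called after "Emit:" as name([rows], argument=value, ...), one row to a line, values as JSON. drive_tool: Moves the arm, as the interface text tells. Shifts and turns lie within -1 to 1; 1 stands for 0.2 m of shift or 60 degrees of turn. Its arguments: {"type":"object","properties":{"commands":{"type":"array","items":{"type":"object","properties":{"dp":{"type":"array","items":{"type":"number","minimum":-1,"maximum":1}},"dr":{"type":"array","items":{"type":"number","minimum":-1,"maximum":1}}}}},"hand":{"type":"number"},"force":{"type":"number"}},"required":["commands"]}

```bash
mkdir -p pics
cat > h.py <<'E'
import numpy as np, cv2
from station import bot, viewer, order
from scipy.spatial.transform import Rotation as Ro
def R():
    q=bot.sense()["tool_rot"]; return Ro.from_quat([q[1],q[2],q[3],q[0]]).as_matrix()
def save(c,n):
    im=viewer.get_image(c); cv2.imwrite(f"pics/{n}.png",cv2.cvtColor(im,cv2.COLOR_RGB2BGR)); return im
def proj(c,X):
    m=viewer.camera_model(c); p=m["camera_matrix"]@(m["R"]@np.array(X)+m["t"]); return p[:2]/p[2]
def ray(c,u,v,z):
    m=viewer.camera_model(c); d=m["R"].T@np.linalg.inv(m["camera_matrix"])@np.array([u,v,1.]); o=-m["R"].T@m["t"]
    return o+d*(z-o[2])/d[2]
E
python3 - <<'E'
from h import *
save("top","t0");save("scene","s0")
print(bot.tips_ahead,bot.sense(),R().round(3))
for c in("top","scene"):
    m=viewer.camera_model(c);print(c,-m["R"].T@m["t"])
    for n in("bearing","solder_reel","blue_bottle","white_bottle","pad_1","red_end","grey_end"):
        print(n,[(np.round(d["point"],3).tolist(),round(d["conf"],2)) for d in viewer.pinpoint(c,n)])
E
```

```text
0.0972 {'time': 0.1, 'joint_pos': array([ 1.07721458,  0.62921521,  0.03843758,  1.51819972, -0.02699947,
        0.99627125, -0.020009  ]), 'dq': array([-3.78293331e-04, -1.64911090e-03, -1.53462816e-03, -2.44907901e-03,
        1.93660564e-03,  3.60871072e-05, -8.06392258e-04]), 'tau': array([ 5.16270884e-03, -5.50795555e+01,  1.14833057e+00, -1.87119591e+01,
       -5.21038799e-02,  1.91810424e-02,  4.74363230e-05]), 'ee_pos': array([ 0.26952462, -0.59105162,  0.30189255]), 'tool_rot': array([-7.69163865e-04,  9.77212264e-01,  2.12262976e-01, -1.71193666e-04]), 'force': array([ 0.74797811, -0.79498959,  1.08910431]), 'moment': array([0.01296541, 0.05119691, 0.02510077]), 'grasp_force': 0.0, 'width': 0.9939192594550628} [[ 0.91   0.415 -0.001]
 [ 0.415 -0.91   0.001]
 [-0.    -0.002 -1.   ]]
top [ 0.38466302 -0.07216735  1.14900267]
bearing [([0.449, -0.081, 0.0], 0.71), ([0.648, 0.194, 0.026], 0.45)]
solder_reel [([0.473, 0.21, -0.003], 0.87), ([0.658, -0.059, 0.024], 0.22)]
blue_bottle [([0.453, 0.066, -0.001], 0.47)]
white_bottle [([0.333, -0.306, -0.001], 0.73), ([0.338, -0.418, 0.001], 0.65), ([0.442, -0.236, -0.0], 0.55)]
pad_1 [([0.661, -0.052, 0.018], 0.91), ([0.648, 0.122, 0.025], 0.75), ([0.653, 0.033, 0.027], 0.63), ([0.664, -0.146, 0.027], 0.61)]
red_end [([0.649, 0.192, 0.024], 0.59), ([0.453, 0.068, -0.002], 0.43)]
grey_end [([0.669, -0.219, 0.029], 0.64)]
scene [0.05288563 0.47775337 0.88168461]
bearing [([0.45, -0.083, 0.005], 0.46)]
solder_reel [([0.471, 0.209, -0.0], 0.63)]
blue_bottle [([0.452, 0.069, -0.0], 0.51)]
white_bottle [([0.331, -0.415, 0.001], 0.9), ([0.443, -0.233, -0.002], 0.83), ([0.334, -0.297, -0.006], 0.73)]
pad_1 [([0.651, 0.118, 0.024], 0.89), ([0.659, -0.055, 0.032], 0.69), ([0.665, -0.141, 0.027], 0.68)]
red_end [([0.64, 0.194, 0.026], 0.67)]
grey_end [([0.67, -0.216, 0.022], 0.66)]
```

View pics/t0.png

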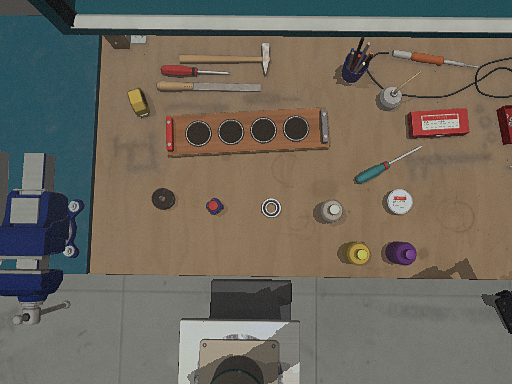

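View pics/s0.png

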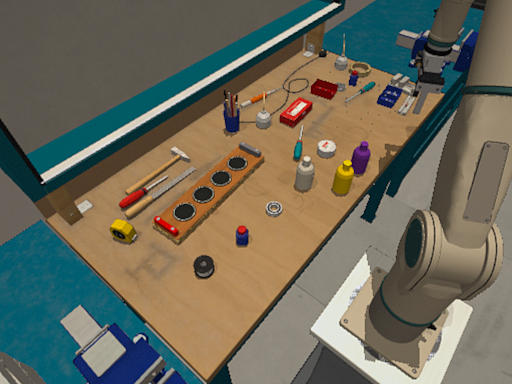

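The white bottle is at about px (331,211) in the top view, next to the yellow and purple look-alikes. The red bar is at the left end (px 170,134), so pad_1 takes the bearing. Next I'll refine the positions and find the blue bottle's yaw.

Run:
```python
from h import *
# pads: fit line with 88mm spacing to all pinpoints
P={"top":[],"scene":[]}
for c in P:
    im=viewer.get_image(c)
    for k in range(3): P[c]+=[d["point"] for d in viewer.pinpoint(c,"pad_1") if d["conf"]>.3]
    for n,z in(("bearing",.0075),("solder_reel",.032),("blue_bottle",.03),("white_bottle",.06)):
        for d in viewer.cut_out(c,n)[:3]:
            m=d["mask"].astype(np.uint8); u=cv2.moments(m,True)
            cx,cy=u["m10"]/u["m00"],u["m01"]/u["m00"]; print(c,n,round(d["conf"],2),int(u["m00"]),round(cx,1),round(cy,1),ray(c,cx,cy,z).round(3))
    for d in viewer.cut_out(c,"pad_1"):
        if d["conf"]<.3: continue
        (cx,cy),ax,an=cv2.minAreaRect(cv2.findNonZero(d["mask"].astype(np.uint8)))
        print(c,"pad",round(cx,1),round(cy,1),np.round(ax,1),ray(c,cx,cy,.027).round(3))
a=np.array(P["top"]+P["scene"]);print(a.round(3).tolist())
im=viewer.get_image("top");big=cv2.resize(im[185:230,190:290],None,fx=8,fy=8,interpolation=cv2.INTER_CUBIC)
s=viewer.get_image("scene");b2=cv2.resize(s[215:255,220:320],None,fx=8,fy=8,interpolation=cv2.INTER_CUBIC)
b=np.vstack([big,b2])[:600]
b=cv2.resize(np.vstack([big,b2]),(700,595));cv2.imwrite("pics/c1.png",b[:,:,::-1])
```

```text
top bearing 0.5 234 270.8 207.1 [ 0.452 -0.081  0.008]
top bearing 0.19 558 295.5 128.0 [ 0.67  -0.147  0.008]
top solder_reel 0.82 395 162.9 198.2 [0.47  0.206 0.032]
top blue_bottle 0.46 192 215.0 206.3 [0.451 0.067 0.03 ]
top white_bottle 0.86 589 400.5 252.9 [ 0.336 -0.411  0.06 ]
top white_bottle 0.71 465 329.9 210.7 [ 0.441 -0.233  0.06 ]
top white_bottle 0.62 562 356.3 252.3 [ 0.336 -0.299  0.06 ]
top pad 296.0 128.5 [24.7 24.7] [ 0.664 -0.146  0.027]
top pad 230.5 131.5 [25.5 25.5] [0.654 0.031 0.027]
top pad 197.8 132.3 [25.5 26.2] [0.651 0.12  0.027]
top pad 263.0 129.5 [25. 26.] [ 0.661 -0.057  0.027]
scene bearing 0.6 183 273.6 209.1 [ 0.449 -0.079  0.008]
scene solder_reel 0.85 370 203.7 266.7 [0.462 0.215 0.032]
scene blue_bottle 0.76 244 242.0 236.2 [0.448 0.073 0.03 ]
scene white_bottle 0.93 456 360.8 158.4 [ 0.33  -0.408  0.06 ]
scene white_bottle 0.89 496 305.0 174.1 [ 0.435 -0.226  0.06 ]
scene white_bottle 0.55 504 343.5 177.8 [ 0.329 -0.291  0.06 ]
scene pad 203.8 194.2 [18.4 19.1] [0.652 0.029 0.027]
scene pad 221.0 179.0 [16. 20.] [ 0.655 -0.055  0.027]
scene pad 237.0 163.5 [13. 20.] [ 0.663 -0.145  0.027]
scene pad 184.5 212.0 [16.5 21.5] [0.646 0.118 0.027]
[[0.662, -0.144, 0.026], [0.648, 0.119, 0.024], [0.66, -0.058, 0.021], [0.656, 0.03, 0.029], [0.662, -0.144, 0.026], [0.648, 0.119, 0.024], [0.66, -0.058, 0.021], [0.656, 0.03, 0.029], [0.662, -0.144, 0.026], [0.648, 0.119, 0.024], [0.66, -0.058, 0.021], [0.656, 0.03, 0.029], [0.661, -0.059, 0.033], [0.648, 0.115, 0.024], [0.663, -0.143, 0.027], [0.661, -0.059, 0.033], [0.648, 0.115, 0.024], [0.663, -0.143, 0.027], [0.661, -0.059, 0.033], [0.648, 0.115, 0.024], [0.663, -0.143, 0.027]]
```

View pics/c1.png

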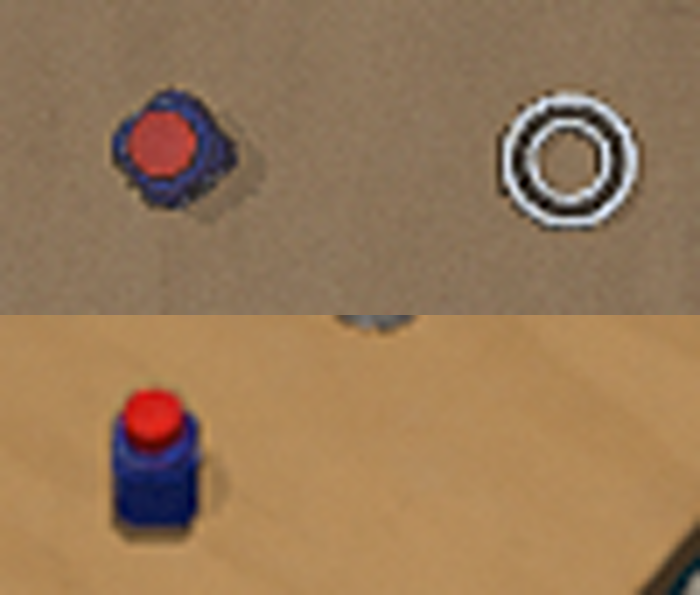

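Emit:
drive_tool([
  {"dp": [0,0,0],"dr": [0,0,-1]},
  {"dp": [0,0,0],"dr": [0,0,-1]},
  {"dp": [0,0,0],"dr": [0,0,-1]},
  {"dp": [0,0,0],"dr": [0,0,-1]},
  {"dp": [0,0,0],"dr": [0,0,-1]},
  {"dp": [0,0,0],"dr": [0,0,-1]},
  {"dp": [0,0,0],"dr": [0,0,-1]},
  {"dp": [0,0,0],"dr": [0,0,-1]},
], hand=-1, force=20)

```text
time: 2.6
ee_pos: [0.2694, -0.5916, 0.3026]
tool_rot: [0.0, 0.74, 0.672, 0.0]
force: [0.9, -0.1, -1.0]
width: 1.002
grasp_force: 0.0
```

The crop shows the blue bottle turned about 45° (a diamond in the top view) and the bearing lying flat. I'll pick the bearing first.

Emit:
drive_tool([
  {"dp": [1,0.33,0],"dr": [0,0,-0.092]},
  {"dp": [1,0.33,0],"dr": [0,0,-0.092]},
  {"dp": [1,0.33,0],"dr": [0,0,-0.092]},
  {"dp": [1,0.33,0],"dr": [0,0,-0.092]},
  {"dp": [1,0.33,0],"dr": [0,0,-0.092]},
  {"dp": [1,0.33,0],"dr": [0,0,-0.092]},
])

```text
time: 3.2
ee_pos: [0.3558, -0.397, 0.3032]
tool_rot: [0.0, 0.706, 0.708, 0.0]
force: [-0.1, -0.4, 0.5]
width: 0.998
grasp_force: 0.0
```

Emit:
drive_tool([
  {"dp": [1,0.3,0],"dr": [0,0,0]},
  {"dp": [1,0.3,0],"dr": [0,0,0]},
  {"dp": [1,0.3,0],"dr": [0,0,0]},
  {"dp": [1,0.3,0],"dr": [0,0,0]},
  {"dp": [1,0.3,0],"dr": [0,0,0]},
  {"dp": [1,0.3,0],"dr": [0,0,0]},
])

```text
time: 3.8
ee_pos: [0.415, -0.1991, 0.3028]
tool_rot: [0.0, 0.707, 0.707, -0.0]
force: [-0.4, 0.0, -0.4]
width: 0.997
grasp_force: 0.0
```

Emit:
drive_tool([
  {"dp": [0.59,0.18,0.4],"dr": [0,0,0]},
  {"dp": [0.59,0.18,0.4],"dr": [0,0,0]},
  {"dp": [0.59,0.18,0.4],"dr": [0,0,0]},
  {"dp": [0.59,0.18,0.4],"dr": [0,0,0]},
  {"dp": [0.59,0.18,0.4],"dr": [0,0,0]},
  {"dp": [0.59,0.18,0.4],"dr": [0,0,0]},
])

```text
time: 4.4
ee_pos: [0.4505, -0.0838, 0.2229]
tool_rot: [0.001, 0.709, 0.705, -0.0]
force: [-0.1, 0.7, 0.7]
width: 1.0
grasp_force: 0.0
```

Emit:
drive_tool([
  {"dp": [0.01,0,0.25],"dr": [0,0,0]},
  {"dp": [0.01,0,0.45],"dr": [0,0,0]},
  {"dp": [0.01,0,0.55],"dr": [0,0,0]},
  {"dp": [0.01,0,0.605],"dr": [0,0,0]},
  {"dp": [0.01,0,0.605],"dr": [0,0,0]},
  {"dp": [0.01,0,0.605],"dr": [0,0,0]},
  {"dp": [0.01,0,0.605],"dr": [0,0,0]},
])

```text
time: 5.1
ee_pos: [0.4511, -0.0793, 0.1029]
tool_rot: [0.001, 0.707, 0.707, 0.001]
force: [0.1, 0.5, 0.6]
width: 0.997
grasp_force: 0.0
```

Emit:
drive_tool([
  {"dp": [0,0,0],"dr": [0,0,0]},
  {"dp": [0,0,0],"dr": [0,0,0]},
  {"dp": [0,0,0],"dr": [0,0,0]},
  {"dp": [0,0,0],"dr": [0,0,0]},
  {"dp": [0,0,0],"dr": [0,0,0]},
  {"dp": [0,0,0],"dr": [0,0,0]},
  {"dp": [0,0,0],"dr": [0,0,0]},
  {"dp": [0,0,0],"dr": [0,0,0]},
], hand=1, force=20)

```text
time: 5.9
ee_pos: [0.4503, -0.0786, 0.1017]
tool_rot: [-0.0, 0.707, 0.707, -0.0]
force: [0.0, 0.9, 0.7]
width: 0.533
grasp_force: 20.0
```

Emit:
drive_tool([
  {"dp": [0,0,-0.25],"dr": [0,0,0]},
  {"dp": [0,0,-0.5],"dr": [0,0,0]},
  {"dp": [0.2,0.2,-0.5],"dr": [0,0,0]},
  {"dp": [0.35,0.35,-0.5],"dr": [0,0,0]},
  {"dp": [0.5,0.5,-0.5],"dr": [0,0,0]},
  {"dp": [0.65,0.65,-0.5],"dr": [0,0,0]},
  {"dp": [0.8,0.8,-0.5],"dr": [0,0,0]},
  {"dp": [0.9,0.9,-0.5],"dr": [0,0,0]},
  {"dp": [1,0.995,-0.5],"dr": [0,0,0]},
  {"dp": [1,0.995,-0.5],"dr": [0,0,0]},
])

```text
time: 6.9
ee_pos: [0.6506, 0.1259, 0.2011]
tool_rot: [-0.001, 0.706, 0.709, 0.002]
force: [-1.2, 0.3, -1.7]
width: 0.538
grasp_force: 19.9
```

Emit:
drive_tool([
  {"dp": [0,0,0],"dr": [0,0,0]},
  {"dp": [0,0,0],"dr": [0,0,0]},
])

```text
time: 7.1
ee_pos: [0.6483, 0.1201, 0.2011]
tool_rot: [-0.0, 0.707, 0.707, -0.001]
force: [0.4, -0.4, -1.1]
width: 0.535
grasp_force: 19.9
```

Run:
```python
from h import *
save("scene","s2");s=cv2.imread("pics/s2.png");t=save("top","t2");t=cv2.imread("pics/t2.png")
cv2.imwrite("pics/c2.png",np.vstack([cv2.resize(s[130:270,110:310],(400,280)),cv2.resize(t[90:230,140:340],(400,280))]))
st=bot.sense();print(st["ee_pos"],st["width"],st["force"])
```

```text
[0.64865226 0.12003413 0.20154258] 0.5378174215342865 [-0.9529873  -0.6654095  -1.07182901]
```

View pics/c2.png

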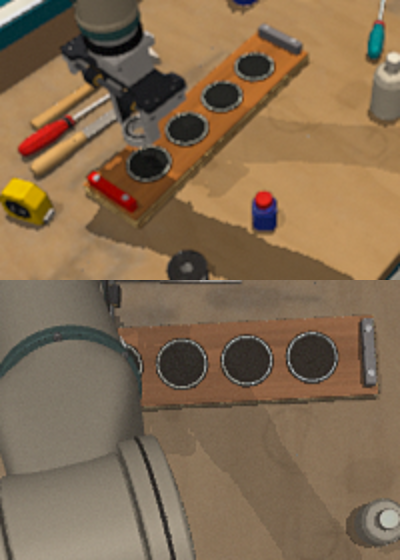

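The bearing is held between the fingers above pad_1. Lowering in stages.

Emit:
drive_tool([
  {"dp": [0,0,0.12],"dr": [0,0,0]},
  {"dp": [0,0,0.22],"dr": [0,0,0]},
  {"dp": [0,0,0.27],"dr": [0,0,0]},
  {"dp": [0,0,0.3],"dr": [0,0,0]},
  {"dp": [0,0,0.31],"dr": [0,0,0]},
  {"dp": [0,0,0.32],"dr": [0,0,0]},
  {"dp": [0,0,0.32],"dr": [0,0,0]},
])

```text
time: 7.9
ee_pos: [0.6496, 0.1216, 0.1382]
tool_rot: [0.0, 0.707, 0.707, 0.0]
force: [-0.6, 0.4, -1.8]
width: 0.537
grasp_force: 19.9
```

Emit:
drive_tool([
  {"dp": [0,0,0.01],"dr": [0,0,0]},
  {"dp": [0,0,0.02],"dr": [0,0,0]},
  {"dp": [0,0,0.02],"dr": [0,0,0]},
])

```text
time: 8.2
ee_pos: [0.6492, 0.1215, 0.1336]
tool_rot: [-0.0, 0.707, 0.707, -0.0]
force: [-0.2, -0.2, -0.8]
width: 0.535
grasp_force: 19.9
```

Emit:
drive_tool([
  {"dp": [0,0,0.01],"dr": [0,0,0]},
  {"dp": [0,0,0.015],"dr": [0,0,0]},
  {"dp": [0,0,0.015],"dr": [0,0,0]},
])

```text
time: 8.5
ee_pos: [0.6493, 0.1215, 0.1312]
tool_rot: [0.0, 0.707, 0.707, 0.0]
force: [-0.3, -0.5, 2.3]
width: 0.534
grasp_force: 20.0
```

Emit:
drive_tool([
  {"dp": [0,0,0.01],"dr": [0,0,0]},
  {"dp": [0,0,0.01],"dr": [0,0,0]},
])

```text
time: 8.7
ee_pos: [0.6493, 0.1216, 0.1311]
tool_rot: [0.0, 0.707, 0.707, 0.0]
force: [-4.5, -1.3, 16.5]
width: 0.535
grasp_force: 20.3
```

Emit:
drive_tool([
  {"dp": [0,0,-0.01],"dr": [0,0,0]},
  {"dp": [0,0,-0.01],"dr": [0,0,0]},
  {"dp": [0,0,-0.01],"dr": [0,0,0]},
  {"dp": [0,0,-0.01],"dr": [0,0,0]},
  {"dp": [0,0,-0.01],"dr": [0,0,0]},
  {"dp": [0,0,-0.01],"dr": [0,0,0]},
], hand=-1)

```text
time: 9.3
ee_pos: [0.6492, 0.1215, 0.1304]
tool_rot: [-0.0, 0.707, 0.707, -0.0]
force: [-0.6, -1.3, -0.5]
width: 0.988
grasp_force: 0.0
```

Emit:
drive_tool([
  {"dp": [0,0,-0.1],"dr": [0,0,0]},
  {"dp": [0,0,-0.25],"dr": [0,0,0]},
  {"dp": [0,0,-0.5],"dr": [0,0,0]},
  {"dp": [0.1,-0.2,-0.5],"dr": [0,0,0]},
  {"dp": [0.2,-0.4,-0.5],"dr": [0,0,0]},
  {"dp": [0.3,-0.6,-0.5],"dr": [0,0,0]},
  {"dp": [0.4,-0.8,-0.5],"dr": [0,0,0]},
  {"dp": [0.43,-0.885,-0.5],"dr": [0,0,0]},
  {"dp": [0.435,-0.885,-0.5],"dr": [0,0,0]},
  {"dp": [0.435,-0.885,-0.5],"dr": [0,0,0]},
])

```text
time: 10.3
ee_pos: [0.4731, 0.2085, 0.231]
tool_rot: [0.0, 0.707, 0.707, 0.001]
force: [0.2, -0.1, 0.3]
width: 1.002
grasp_force: 0.0
```

Emit:
drive_tool([
  {"dp": [0,0,0],"dr": [0,0,0]},
  {"dp": [0,0,0],"dr": [0,0,0]},
])

```text
time: 10.5
ee_pos: [0.4736, 0.2076, 0.2305]
tool_rot: [0.0, 0.708, 0.706, 0.0]
force: [-0.3, 1.0, 0.0]
width: 1.001
grasp_force: 0.0
```

Run:
```python
from h import *
save("scene","s3");s=cv2.imread("pics/s3.png")
cv2.imwrite("pics/c3.png",cv2.resize(s[150:290,130:310],(720,560)))
print([(np.round(d["point"],3),d["conf"]) for d in viewer.pinpoint("scene","bearing")])
print([(np.round(d["point"],3),d["conf"]) for d in viewer.pinpoint("scene","solder_reel")])
st=bot.sense();print(st["ee_pos"],st["width"],st["force"])
```

```text
[(array([0.641, 0.194, 0.027]), 0.31)]
[(array([ 0.469,  0.211, -0.001]), 0.68)]
[0.47285201 0.20788149 0.23048   ] 0.9999944332753559 [0.07339787 0.18400816 0.70006501]
```

View pics/c3.png

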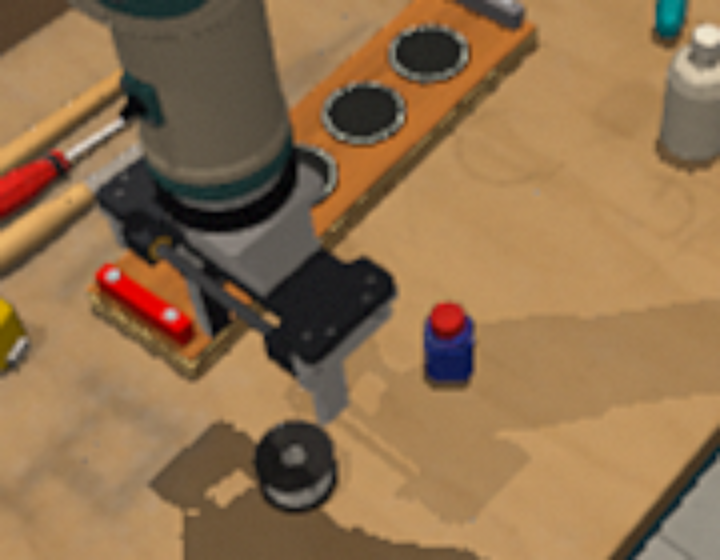

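The gripper is above the reel (the bearing is hidden behind it). Going down to grip it.

Emit:
drive_tool([
  {"dp": [0.01,0,0.25],"dr": [0,0,0]},
  {"dp": [0.01,0,0.45],"dr": [0,0,0]},
  {"dp": [0.01,0,0.57],"dr": [0,0,0]},
  {"dp": [0.01,0,0.64],"dr": [0,0,0]},
  {"dp": [0.01,0,0.64],"dr": [0,0,0]},
  {"dp": [0.01,0,0.64],"dr": [0,0,0]},
  {"dp": [0.01,0,0.64],"dr": [0,0,0]},
])

```text
time: 11.35
ee_pos: [0.4729, 0.2106, 0.1036]
tool_rot: [0.0, 0.707, 0.707, 0.001]
force: [1.3, -0.8, -0.0]
width: 0.994
grasp_force: 0.0
```

Emit:
drive_tool([
  {"dp": [0,0,0],"dr": [0,0,0]},
  {"dp": [0,0,0],"dr": [0,0,0]},
  {"dp": [0,0,0],"dr": [0,0,0]},
  {"dp": [0,0,0],"dr": [0,0,0]},
  {"dp": [0,0,0],"dr": [0,0,0]},
  {"dp": [0,0,0],"dr": [0,0,0]},
  {"dp": [0,0,0],"dr": [0,0,0]},
  {"dp": [0,0,0],"dr": [0,0,0]},
], hand=1, force=25)

```text
time: 12.15
ee_pos: [0.4719, 0.2104, 0.1028]
tool_rot: [-0.0, 0.707, 0.707, -0.0]
force: [-2.1, -0.0, 3.0]
width: 0.586
grasp_force: 25.0
```

Emit:
drive_tool([
  {"dp": [0,0,-0.2],"dr": [0,0,0]},
  {"dp": [0,0,-0.4],"dr": [0,0,0]},
  {"dp": [0,0,-0.6],"dr": [0,0,0]},
  {"dp": [0,0,-0.6],"dr": [0,0,0]},
])

```text
time: 12.55
ee_pos: [0.4747, 0.2118, 0.2269]
tool_rot: [0.001, 0.707, 0.707, 0.005]
force: [1.6, 0.8, -3.0]
width: 0.585
grasp_force: 25.0
```

Emit:
drive_tool([
  {"dp": [-0.15,0.15,0],"dr": [0,0,0]},
  {"dp": [-0.3,0.3,0],"dr": [0,0,0]},
  {"dp": [-0.45,0.45,0],"dr": [0,0,0]},
  {"dp": [-0.6,0.6,0],"dr": [0,0,0]},
  {"dp": [-0.75,0.75,0],"dr": [0,0,0]},
  {"dp": [-0.85,0.85,0],"dr": [0,0,0]},
  {"dp": [-0.895,0.908,0.1],"dr": [0,0,0]},
  {"dp": [-0.895,0.908,0.25],"dr": [0,0,0]},
  {"dp": [-0.895,0.908,0.365],"dr": [0,0,0]},
  {"dp": [-0.895,0.908,0.365],"dr": [0,0,0]},
])

```text
time: 13.55
ee_pos: [0.6506, 0.0307, 0.1442]
tool_rot: [-0.003, 0.707, 0.707, -0.004]
force: [-0.7, -0.1, -2.9]
width: 0.584
grasp_force: 25.0
```

Emit:
drive_tool([
  {"dp": [0,0,0.03],"dr": [0,0,0]},
  {"dp": [0,0,0.05],"dr": [0,0,0]},
  {"dp": [0,0,0.06],"dr": [0,0,0]},
  {"dp": [0,0,0.06],"dr": [0,0,0]},
])

```text
time: 13.95
ee_pos: [0.6541, 0.0316, 0.1382]
tool_rot: [0.0, 0.707, 0.707, 0.0]
force: [-0.4, 0.2, -2.7]
width: 0.587
grasp_force: 25.0
```

Emit:
drive_tool([
  {"dp": [0,0,0.01],"dr": [0,0,0]},
  {"dp": [0,0,0.02],"dr": [0,0,0]},
  {"dp": [0,0,0.025],"dr": [0,0,0]},
  {"dp": [0,0,0.025],"dr": [0,0,0]},
])

```text
time: 14.35
ee_pos: [0.6538, 0.0314, 0.1326]
tool_rot: [-0.0, 0.707, 0.707, -0.0]
force: [-0.2, 0.4, -2.9]
width: 0.587
grasp_force: 25.0
```

Emit:
drive_tool([
  {"dp": [0,0,0.008],"dr": [0,0,0]},
  {"dp": [0,0,0.008],"dr": [0,0,0]},
])

```text
time: 14.55
ee_pos: [0.654, 0.0316, 0.1323]
tool_rot: [0.0, 0.707, 0.707, 0.0]
force: [-3.2, -0.1, 6.4]
width: 0.584
grasp_force: 25.0
```

Emit:
drive_tool([
  {"dp": [0,0,0],"dr": [0,0,0]},
  {"dp": [0,0,0],"dr": [0,0,0]},
  {"dp": [0,0,0],"dr": [0,0,0]},
  {"dp": [0,0,0],"dr": [0,0,0]},
  {"dp": [0,0,0],"dr": [0,0,0]},
  {"dp": [0,0,0],"dr": [0,0,0]},
], hand=-1)

```text
time: 15.15
ee_pos: [0.6539, 0.0315, 0.131]
tool_rot: [-0.0, 0.707, 0.707, 0.0]
force: [0.5, 0.5, -0.1]
width: 0.999
grasp_force: 0.0
```

Emit:
drive_tool([
  {"dp": [0,0,-0.1],"dr": [0,0,0]},
  {"dp": [0,0,-0.25],"dr": [0,0,0]},
  {"dp": [0,0,-0.5],"dr": [0,0,0]},
  {"dp": [0.05,-0.2,-0.5],"dr": [0,0,0.15]},
  {"dp": [0.1,-0.4,-0.5],"dr": [0,0,0.3]},
  {"dp": [0.15,-0.6,-0.5],"dr": [0,0,0.45]},
  {"dp": [0.18,-0.8,-0.5],"dr": [0,0,0.6]},
  {"dp": [0.18,-0.95,-0.5],"dr": [0,0,0.75]},
  {"dp": [0.18,-1,-0.5],"dr": [0,0,0.75]},
  {"dp": [0.18,-1,-0.5],"dr": [0,0,0.75]},
])

```text
time: 16.15
ee_pos: [0.4524, 0.0676, 0.2314]
tool_rot: [0.0, 0.924, 0.383, -0.0]
force: [-0.1, -0.7, 0.2]
width: 1.001
grasp_force: 0.0
```

Emit:
drive_tool([
  {"dp": [0,0,0],"dr": [0,0,0]},
  {"dp": [0,0,0],"dr": [0,0,0]},
])

```text
time: 16.35
ee_pos: [0.4552, 0.0675, 0.2312]
tool_rot: [0.0, 0.924, 0.383, 0.001]
force: [0.7, 1.0, 0.3]
width: 0.999
grasp_force: 0.0
```

Run:
```python
from h import *
save("scene","s4");s=cv2.imread("pics/s4.png")
cv2.imwrite("pics/c4.png",cv2.resize(s[130:270,130:310],(720,560)))
for n in("bearing","solder_reel","blue_bottle"):print(n,[(np.round(d["point"],3),d["conf"]) for d in viewer.pinpoint("scene",n)])
st=bot.sense();print(st["ee_pos"],st["width"],R().round(3))
```

```text
bearing [(array([0.65 , 0.119, 0.031]), 0.61)]
solder_reel [(array([0.654, 0.033, 0.031]), 0.8)]
blue_bottle [(array([0.452, 0.07 , 0.   ]), 0.67)]
[0.45440106 0.06726526 0.2309092 ] 0.9980198971610915 [[ 0.707  0.707  0.   ]
 [ 0.707 -0.707  0.   ]
 [ 0.    -0.    -1.   ]]
```

View pics/c4.png

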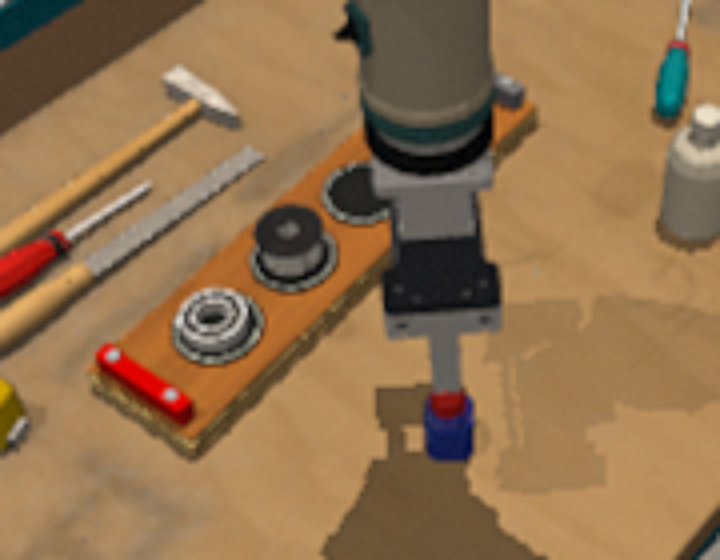

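The bearing and reel sit centred on pads 1 and 2. Blue bottle next.

Emit:
drive_tool([
  {"dp": [0,-0.014,0.25],"dr": [0,0,0]},
  {"dp": [0,-0.014,0.45],"dr": [0,0,0]},
  {"dp": [0,-0.014,0.57],"dr": [0,0,0]},
  {"dp": [0,-0.014,0.625],"dr": [0,0,0]},
  {"dp": [0,-0.014,0.625],"dr": [0,0,0]},
  {"dp": [0,-0.014,0.625],"dr": [0,0,0]},
  {"dp": [0,-0.014,0.625],"dr": [0,0,0]},
])

```text
time: 17.25
ee_pos: [0.4527, 0.0695, 0.1073]
tool_rot: [0.0, 0.924, 0.383, 0.001]
force: [0.9, -0.2, 0.0]
width: 1.001
grasp_force: 0.0
```

Emit:
drive_tool([
  {"dp": [0,0,0],"dr": [0,0,0]},
  {"dp": [0,0,0],"dr": [0,0,0]},
  {"dp": [0,0,0],"dr": [0,0,0]},
  {"dp": [0,0,0],"dr": [0,0,0]},
  {"dp": [0,0,0],"dr": [0,0,0]},
  {"dp": [0,0,0],"dr": [0,0,0]},
  {"dp": [0,0,0],"dr": [0,0,0]},
  {"dp": [0,0,0],"dr": [0,0,0]},
  {"dp": [0,0,0],"dr": [0,0,0]},
  {"dp": [0,0,0],"dr": [0,0,0]},
], hand=1, force=15)

```text
time: 18.25
ee_pos: [0.4518, 0.0694, 0.106]
tool_rot: [-0.0, 0.924, 0.383, -0.0]
force: [0.8, -0.3, -0.4]
width: 0.384
grasp_force: 14.8
```

Emit:
drive_tool([
  {"dp": [0,0,-0.15],"dr": [0,0,0]},
  {"dp": [0,0,-0.35],"dr": [0,0,0]},
  {"dp": [0,0,-0.5],"dr": [0,0,0]},
  {"dp": [0,0,-0.6],"dr": [0,0,0]},
  {"dp": [0,0,-0.6],"dr": [0,0,-0.15]},
  {"dp": [0,0,-0.6],"dr": [0,0,-0.3]},
  {"dp": [0,0,-0.6],"dr": [0,0,-0.45]},
  {"dp": [0,0,-0.6],"dr": [0,0,-0.6]},
  {"dp": [0,0,-0.6],"dr": [0,0,-0.75]},
  {"dp": [0,0,-0.6],"dr": [0,0,-0.75]},
])

```text
time: 19.25
ee_pos: [0.4517, 0.0692, 0.226]
tool_rot: [-0.0, 0.706, 0.708, -0.0]
force: [0.1, -0.2, -1.0]
width: 0.385
grasp_force: 14.8
```

Emit:
drive_tool([
  {"dp": [0,0,0],"dr": [0,0,0]},
  {"dp": [0,0,0],"dr": [0,0,0]},
])

```text
time: 19.45
ee_pos: [0.4518, 0.0693, 0.226]
tool_rot: [-0.0, 0.708, 0.706, -0.0]
force: [0.2, -0.3, -0.9]
width: 0.385
grasp_force: 14.8
```

Emit:
drive_tool([
  {"dp": [-0.1,0.15,0],"dr": [0,0,0]},
  {"dp": [-0.2,0.3,0],"dr": [0,0,0]},
  {"dp": [-0.3,0.45,0],"dr": [0,0,0]},
  {"dp": [-0.4,0.6,0],"dr": [0,0,0]},
  {"dp": [-0.5,0.75,0],"dr": [0,0,0]},
  {"dp": [-0.6,0.9,0],"dr": [0,0,0]},
  {"dp": [-0.63,1,0],"dr": [0,0,0]},
  {"dp": [-0.63,1,0],"dr": [0,0,0]},
])

```text
time: 20.25
ee_pos: [0.654, -0.0581, 0.2254]
tool_rot: [0.001, 0.708, 0.706, 0.0]
force: [-0.7, 0.9, -0.2]
width: 0.385
grasp_force: 14.8
```

Emit:
drive_tool([
  {"dp": [0,0.04,0.12],"dr": [0,0,0]},
  {"dp": [0,0.04,0.25],"dr": [0,0,0]},
  {"dp": [0,0.04,0.33],"dr": [0,0,0]},
  {"dp": [0,0.04,0.38],"dr": [0,0,0]},
  {"dp": [0,0.04,0.405],"dr": [0,0,0]},
  {"dp": [0,0.04,0.43],"dr": [0,0,0]},
  {"dp": [0,0.04,0.43],"dr": [0,0,0]},
])

```text
time: 20.95
ee_pos: [0.66, -0.0565, 0.1402]
tool_rot: [0.0, 0.707, 0.707, 0.0]
force: [0.2, 0.1, -0.1]
width: 0.385
grasp_force: 14.8
```

Emit:
drive_tool([
  {"dp": [0,0,0.01],"dr": [0,0,0]},
  {"dp": [0,0,0.018],"dr": [0,0,0]},
  {"dp": [0,0,0.018],"dr": [0,0,0]},
])

```text
time: 21.25
ee_pos: [0.66, -0.0566, 0.1367]
tool_rot: [0.0, 0.707, 0.707, 0.0]
force: [1.1, -0.4, -0.6]
width: 0.385
grasp_force: 14.8
```

Emit:
drive_tool([
  {"dp": [0,0,0.008],"dr": [0,0,0]},
  {"dp": [0,0,0.008],"dr": [0,0,0]},
])

```text
time: 21.45
ee_pos: [0.6603, -0.0565, 0.1355]
tool_rot: [0.0, 0.707, 0.707, 0.0]
force: [-1.3, -0.1, 3.3]
width: 0.386
grasp_force: 14.8
```

Emit:
drive_tool([
  {"dp": [0,0,0.004],"dr": [0,0,0]},
  {"dp": [0,0,0.004],"dr": [0,0,0]},
])

```text
time: 21.65
ee_pos: [0.6603, -0.0565, 0.1355]
tool_rot: [0.0, 0.707, 0.707, 0.0]
force: [-2.3, -0.1, 8.4]
width: 0.385
grasp_force: 14.8
```

Emit:
drive_tool([
  {"dp": [0,0,0],"dr": [0,0,0]},
  {"dp": [0,0,0],"dr": [0,0,0]},
  {"dp": [0,0,0],"dr": [0,0,0]},
  {"dp": [0,0,0],"dr": [0,0,0]},
  {"dp": [0,0,0],"dr": [0,0,0]},
  {"dp": [0,0,0],"dr": [0,0,0]},
  {"dp": [0,0,0],"dr": [0,0,0]},
], hand=-1)

```text
time: 22.35
ee_pos: [0.66, -0.0565, 0.134]
tool_rot: [-0.0, 0.707, 0.707, -0.0]
force: [-0.6, 0.4, 0.1]
width: 0.947
grasp_force: 0.0
```

Emit:
drive_tool([
  {"dp": [0,0,-0.1],"dr": [0,0,0]},
  {"dp": [0,0,-0.3],"dr": [0,0,0]},
  {"dp": [0,0,-0.5],"dr": [0,0,0]},
  {"dp": [0,0,-0.65],"dr": [0,0,0]},
  {"dp": [-0.2,-0.2,-0.65],"dr": [0,0,0]},
  {"dp": [-0.4,-0.4,-0.65],"dr": [0,0,0]},
  {"dp": [-0.6,-0.6,-0.65],"dr": [0,0,0]},
  {"dp": [-0.75,-0.8,-0.65],"dr": [0,0,0]},
  {"dp": [-0.89,-1,-0.65],"dr": [0,0,0]},
  {"dp": [-0.89,-1,-0.65],"dr": [0,0,0]},
])

```text
time: 23.35
ee_pos: [0.4553, -0.2382, 0.2639]
tool_rot: [-0.001, 0.709, 0.705, -0.002]
force: [-0.0, -0.6, 0.2]
width: 1.001
grasp_force: 0.0
```

Emit:
drive_tool([
  {"dp": [0,-0.085,0],"dr": [0,0,0]},
  {"dp": [0,-0.085,0],"dr": [0,0,0]},
  {"dp": [0,-0.085,0],"dr": [0,0,0]},
])

```text
time: 23.65
ee_pos: [0.4438, -0.2345, 0.2644]
tool_rot: [0.001, 0.707, 0.707, 0.0]
force: [0.7, -0.6, 0.1]
width: 0.998
grasp_force: 0.0
```

Run:
```python
from h import *
save("scene","s5");s=cv2.imread("pics/s5.png")
cv2.imwrite("pics/c5.png",cv2.resize(s[110:270,150:390],(780,520)))
for n in("bearing","solder_reel","blue_bottle","white_bottle"):print(n,[(np.round(d["point"],3),d["conf"]) for d in viewer.pinpoint("scene",n)])
st=bot.sense();print(st["ee_pos"],st["width"])
```

```text
bearing [(array([0.649, 0.121, 0.034]), 0.69)]
solder_reel [(array([0.655, 0.033, 0.031]), 0.53), (array([ 0.664, -0.145,  0.028]), 0.21)]
blue_bottle [(array([ 0.439, -0.234,  0.001]), 0.59), (array([ 0.661, -0.052,  0.03 ]), 0.47)]
white_bottle [(array([ 0.436, -0.233, -0.001]), 0.82), (array([ 0.331, -0.415, -0.003]), 0.74), (array([ 0.335, -0.299, -0.002]), 0.62)]
[ 0.44397002 -0.2341045   0.26401146] 1.0003466082815748
```

View pics/c5.png

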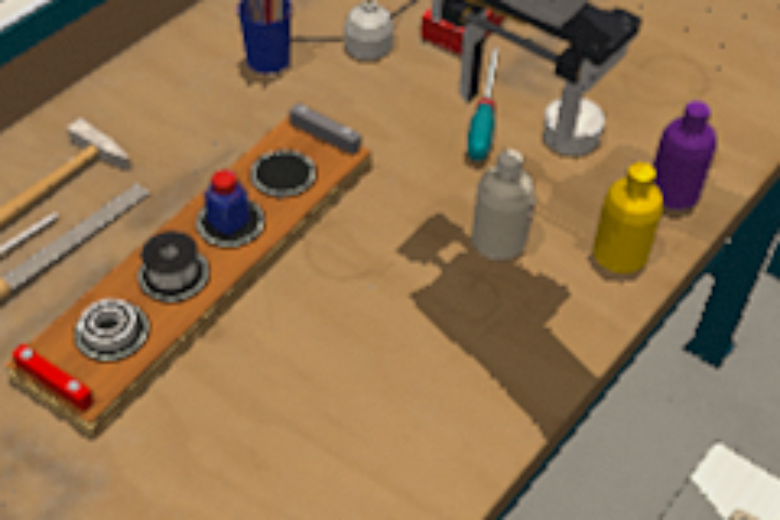

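Three things are in place and upright; the gripper is above the white bottle.

Emit:
drive_tool([
  {"dp": [0,-0.015,0.15],"dr": [0,0,0]},
  {"dp": [0,-0.015,0.3],"dr": [0,0,0]},
  {"dp": [0,-0.015,0.45],"dr": [0,0,0]},
  {"dp": [0,-0.015,0.56],"dr": [0,0,0]},
  {"dp": [0,-0.015,0.63],"dr": [0,0,0]},
  {"dp": [0,-0.015,0.63],"dr": [0,0,0]},
  {"dp": [0,-0.015,0.63],"dr": [0,0,0]},
])

```text
time: 24.6
ee_pos: [0.4406, -0.2343, 0.1381]
tool_rot: [-0.0, 0.707, 0.708, 0.0]
force: [0.2, -0.0, 0.1]
width: 0.996
grasp_force: 0.0
```

Emit:
drive_tool([
  {"dp": [0,0,0],"dr": [0,0,0]},
  {"dp": [0,0,0],"dr": [0,0,0]},
  {"dp": [0,0,0],"dr": [0,0,0]},
  {"dp": [0,0,0],"dr": [0,0,0]},
  {"dp": [0,0,0],"dr": [0,0,0]},
  {"dp": [0,0,0],"dr": [0,0,0]},
  {"dp": [0,0,0],"dr": [0,0,0]},
  {"dp": [0,0,0],"dr": [0,0,0]},
], hand=1, force=20)

```text
time: 25.4
ee_pos: [0.4406, -0.2347, 0.1384]
tool_rot: [0.001, 0.707, 0.707, 0.0]
force: [1.6, 0.2, 4.6]
width: 0.606
grasp_force: 20.0
```

Emit:
drive_tool([
  {"dp": [0,0,-0.15],"dr": [0,0,0]},
  {"dp": [0,0,-0.35],"dr": [0,0,0]},
  {"dp": [0,0,-0.5],"dr": [0,0,0]},
  {"dp": [0,0,-0.5],"dr": [0,0,0]},
  {"dp": [0,0,-0.5],"dr": [0,0,0]},
])

```text
time: 25.9
ee_pos: [0.4394, -0.2347, 0.2378]
tool_rot: [-0.0, 0.707, 0.707, -0.0]
force: [-0.5, 0.5, -0.9]
width: 0.606
grasp_force: 20.0
```

Emit:
drive_tool([
  {"dp": [0.1,0.15,0],"dr": [0,0,0]},
  {"dp": [0.2,0.3,0],"dr": [0,0,0]},
  {"dp": [0.3,0.45,0],"dr": [0,0,0]},
  {"dp": [0.4,0.6,0],"dr": [0,0,0]},
  {"dp": [0.45,0.75,0],"dr": [0,0,0]},
  {"dp": [0.45,0.9,0],"dr": [0,0,0]},
  {"dp": [0.45,1,0],"dr": [0,0,0]},
  {"dp": [0.45,1,0],"dr": [0,0,0]},
])

```text
time: 26.7
ee_pos: [0.6411, -0.1435, 0.235]
tool_rot: [-0.001, 0.706, 0.708, -0.0]
force: [-0.4, -0.3, -1.4]
width: 0.602
grasp_force: 20.0
```

Emit:
drive_tool([
  {"dp": [0,0.115,0.05],"dr": [0,0,0]},
  {"dp": [0,0.115,0.13],"dr": [0,0,0]},
  {"dp": [0,0.115,0.21],"dr": [0,0,0]},
  {"dp": [0,0.115,0.27],"dr": [0,0,0]},
  {"dp": [0,0.115,0.31],"dr": [0,0,0]},
  {"dp": [0,0.115,0.33],"dr": [0,0,0]},
  {"dp": [0,0.115,0.33],"dr": [0,0,0]},
])

```text
time: 27.4
ee_pos: [0.6626, -0.1446, 0.1717]
tool_rot: [-0.0, 0.707, 0.707, -0.0]
force: [0.4, -0.3, -2.3]
width: 0.604
grasp_force: 20.0
```

Emit:
drive_tool([
  {"dp": [0,0,0.01],"dr": [0,0,0]},
  {"dp": [0,0,0.015],"dr": [0,0,0]},
  {"dp": [0,0,0.015],"dr": [0,0,0]},
])

```text
time: 27.7
ee_pos: [0.6632, -0.1446, 0.1695]
tool_rot: [0.0, 0.707, 0.707, 0.0]
force: [0.1, 0.7, -2.0]
width: 0.605
grasp_force: 20.0
```

Emit:
drive_tool([
  {"dp": [0,0,0.006],"dr": [0,0,0]},
  {"dp": [0,0,0.01],"dr": [0,0,0]},
  {"dp": [0,0,0.01],"dr": [0,0,0]},
])

```text
time: 28.0
ee_pos: [0.6632, -0.1445, 0.1679]
tool_rot: [0.0, 0.707, 0.707, 0.0]
force: [-2.1, 0.3, 5.3]
width: 0.608
grasp_force: 20.0
```

Emit:
drive_tool([
  {"dp": [0,0,0.005],"dr": [0,0,0]},
  {"dp": [0,0,0.005],"dr": [0,0,0]},
])

```text
time: 28.2
ee_pos: [0.6633, -0.1445, 0.1679]
tool_rot: [0.0, 0.707, 0.707, 0.0]
force: [-2.7, -0.2, 10.8]
width: 0.603
grasp_force: 20.0
```

Contact. Release, lift off and back away.

Emit:
drive_tool([
  {"dp": [0,0,0],"dr": [0,0,0]},
  {"dp": [0,0,0],"dr": [0,0,0]},
  {"dp": [0,0,0],"dr": [0,0,0]},
  {"dp": [0,0,0],"dr": [0,0,0]},
  {"dp": [0,0,0],"dr": [0,0,0]},
  {"dp": [0,0,0],"dr": [0,0,0]},
  {"dp": [0,0,0],"dr": [0,0,0]},
], hand=-1)

```text
time: 28.9
ee_pos: [0.663, -0.1445, 0.166]
tool_rot: [-0.0, 0.707, 0.707, -0.0]
force: [0.2, -0.7, -0.2]
width: 1.001
grasp_force: 0.0
```

Emit:
drive_tool([
  {"dp": [0,0,-0.1],"dr": [0,0,0]},
  {"dp": [0,0,-0.25],"dr": [0,0,0]},
  {"dp": [0,0,-0.4],"dr": [0,0,0]},
  {"dp": [0,0,-0.6],"dr": [0,0,0]},
  {"dp": [0,0,-0.7],"dr": [0,0,0]},
  {"dp": [-0.2,-0.2,-0.7],"dr": [0,0,0]},
  {"dp": [-0.4,-0.4,-0.7],"dr": [0,0,0]},
  {"dp": [-0.6,-0.6,-0.7],"dr": [0,0,0]},
  {"dp": [-0.8,-0.8,-0.7],"dr": [0,0,0]},
  {"dp": [-0.9,-0.9,-0.7],"dr": [0,0,0]},
])

```text
time: 29.9
ee_pos: [0.4847, -0.3226, 0.3063]
tool_rot: [0.0, 0.707, 0.707, -0.0]
force: [0.4, -1.0, 0.2]
width: 0.999
grasp_force: 0.0
```

Emit:
drive_tool([
  {"dp": [0,0,0],"dr": [0,0,0]},
  {"dp": [0,0,0],"dr": [0,0,0]},
  {"dp": [0,0,0],"dr": [0,0,0]},
])

```text
time: 30.2
ee_pos: [0.4874, -0.3201, 0.3063]
tool_rot: [0.0, 0.706, 0.708, 0.001]
force: [-0.3, 0.6, -0.1]
width: 1.002
grasp_force: 0.0
```

Run:
```python
from h import *
t=save("top","t6")
s=save("scene","s6");s=cv2.imread("pics/s6.png");t=cv2.imread("pics/t6.png")
cv2.imwrite("pics/c6.png",np.vstack([cv2.resize(s[130:250,140:340],(500,300)),cv2.resize(t[90:210,150:350],(500,300))]))
for c in("scene","top"):
  for n in("bearing","solder_reel","blue_bottle","white_bottle","pad_1"):print(c,n,[(np.round(d["point"],3).tolist(),round(d["conf"],2)) for d in viewer.pinpoint(c,n)])
st=bot.sense();print(st["ee_pos"],st["width"],st["time"])
```

```text
scene bearing [([0.65, 0.119, 0.03], 0.53)]
scene solder_reel [([0.651, 0.032, 0.031], 0.84)]
scene blue_bottle [([0.664, -0.058, 0.03], 0.71), ([0.65, 0.116, 0.025], 0.58)]
scene white_bottle [([0.332, -0.419, -0.001], 0.9), ([0.661, -0.144, 0.03], 0.88), ([0.334, -0.299, -0.003], 0.76)]
scene pad_1 [([0.658, -0.059, 0.032], 0.69), ([0.664, -0.143, 0.028], 0.63), ([0.647, 0.117, 0.026], 0.62), ([0.654, 0.031, 0.028], 0.6)]
top bearing [([0.649, 0.122, 0.03], 0.77), ([0.663, -0.145, 0.025], 0.44)]
top solder_reel [([0.657, 0.03, 0.029], 0.8)]
top blue_bottle [([0.661, -0.06, 0.029], 0.8)]
top white_bottle [([0.335, -0.416, 0.001], 0.85), ([0.664, -0.148, 0.031], 0.68), ([0.331, -0.305, -0.002], 0.67)]
top pad_1 [([0.647, 0.117, 0.026], 0.73), ([0.659, -0.055, 0.022], 0.73), ([0.653, 0.029, 0.025], 0.57), ([0.663, -0.143, 0.026], 0.44), ([0.668, -0.219, 0.03], 0.31)]
[ 0.48636182 -0.32134162  0.30606948] 0.9975903074286534 30.8
```

View pics/c6.png

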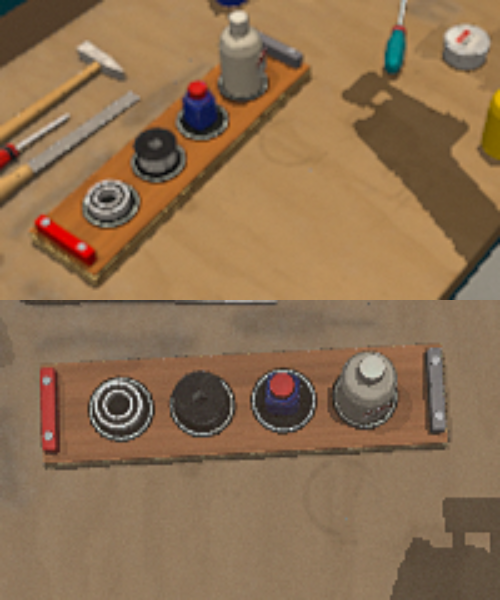

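All four stand upright and centred on their pads in the right order, with the arm clear.

```bash
python3 -c "
from station import order
print(order.finish_job())"
```

```text
the job is handed in; nothing more can be done
None
```

I handed the job in at about 31 s: from the red bar on, the bearing, solder reel, blue bottle and white bottle stand upright on pads 1 to 4, each measured within about 5 mm of its pad's centre; the hand-in gave no verdict.

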